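Hold a test pressing down flat on the disc gauge

ROBOT

A 6-joint arm with a two-finger parallel gripper is mounted at the origin on the work surface. World frame = base frame: x ahead of the robot, y to its left, z up, the work surface at z = 0. Lengths are in m, angles in rad, forces in N, time in s.
With the tool pointing down it reaches from about 0.35 to 0.875 m from the base axis. Payload 15.5 kg.
Tool frame: the origin (TCP) lies midway between the tips of the shut fingers; the grasp point (between the pads) lies 19 mm behind it; z points along the fingers, y is the line along which they close (so a half turn about z gives the same grasp; the last joint's range is limited). The gripper opens to 85 mm and grips with 20 to 120 N. Pads are 22 mm wide; open, the fingers measure 114 mm over their backs; the gripper's body (76 mm by 85 mm) begins 54 mm behind the grasp point. The pads swing forward as they close: fully open they stand 13 mm farther back than shut.
Start: joints at [1.091, 0.494, 1.345, -0, 1.302, -0.096], TCP at [0.234, 0.58, 0.231] pointing down, gripper open.
Joint ranges: [-2.91, 2.91], [-0.82, 2.16], [0.22, 2.67], [-1.22, 4.37], [0.12, 2.79], [-3.08, 3.08]. Speed limits (rad/s): [1.89, 1.89, 2.57, 3.01, 3.01, 3.01].

INTERFACE

Orientations are given as a 3x3 rotation matrix whose columns are the frame's x, y, z axes.
In Python, from rig import * gives the robot as it stands. Calls block until the motion is done:
- goto(position, orientation): joint-space move of the TCP to a pose.
- move_straight(position, frame=None, feed=0.15): straight line of the TCP; frame=None keeps the orientation; feed is the mean speed in m/s.
- move_j(angles): joint-space move.
- grip(opening, grasp_force=None): opening from 0.0 (shut) to 1.0 (fully open); grasp_force is the grip in N (None keeps the last); returns when the fingers have stopped.
- wait(seconds).
- inverse_kinematics(position, orientation): joint angles nearest the present ones, or None.
- camera(name): name is "scene" or "side" or "wrist"; returns a dict with "color" (480x640x3 uint8, blue, green, red), "camera_matrix" (3x3 intrinsics, pixels), "camera_from_world" (4x4, takes a point from world to camera coordinates). Camera axes: x right, y up, looking along -z (the intrinsics and any distortion apply to the point x, -y, -z); pixel columns grow to the right and rows downward; lengths in m; the calibration is good to about 2 mm. A picture is of the moment at which its call begins. There is no depth.
A pose or a line that the arm cannot do raises PlanningError and nothing moves.
- hand_in(): hands the job in; it is judged then, once.
Trained networks look in a picture, given as the dict that the camera call returned (one of the last four; its "shot" number tells which), for a name from the list of things; names that differ only in an ending like _2 or _b are one class to them, and where a whole thing is asked for, a point or a joint stands for the part that bears it (a point fixed in the world has none). Each returns a list of dicts, best first, with "confidence" (0 to 1); they miss things now and then, are a little off and sometimes report something else, mostly with a low value. They report only what shows in the picture. A call takes as long as a camera call. They do not tell look-alikes from the thing itself.
- look_for(picture, name): "extent" ([left, top, right, bottom] in pixels, round what is visible of it).
- regions_of(picture, name): "pixels" (480x640 bool, what is visible of it) and "extent" ([left, top, right, bottom] in pixels, round what is visible of it).
Readings, each from a call of its own:
- read_t(): time.
- read_qpos(): joint angles.
- read_joint_velocities(): joint speeds.
- read_joint_efforts(): joint torques, N m.
- read_eef_pos(): TCP position.
- read_tool_rot(): TCP orientation.
- read_ft_force(): force on the tool from outside, world axes, zero at the start.
- read_wrist_torque(): the same for the moment, N m.
- read_finger_gap(): opening from 0.0 (shut) to 1.0 (fully open).
- read_grip_force(): force on a finger pad.
Only numpy, scipy, OpenCV 4.12 (cv2) and the standard library are available. Lean on these libraries where they do the work, as an engineer would, in place of code of your own. Each camera call takes 0.05 s, during which the arm holds its last target. There are 200 camera calls.

TASK

The test pressing lies loose on the raised spring ring of the disc gauge and must be held down by its middle while a colleague reads its warp. Take the chrome centring cone from the pine rest, put it nose-first through the large hole in the pressing and press it straight down until its flange has pushed the pressing fully down onto the gauge's acrylic plate; finish while still holding it pressed down there, since the springs lift it again when let go. Leave the flat weight and everything else on the bench where it is.

Things in the scene. Friction and masses are not known exactly. Their poses are not given: they have to be found in the camera images.
- cone_mid (a point): Chrome centring cone, loose, 0.24 to 0.38 kg, 74 mm tall, standing hub-down in a bore of the pine rest. From below: nose, hub, flange 64 mm across and 8 mm thick, neck 12 mm long, knob. Told from the flat weight by its smaller flange. This point is on its axis half-way up: 37 mm above the nose, 11 mm above the flange's underside, 23 mm below the middle of the knob; z points up to the knob.
- cone_knob (a point): Middle of the cone's knurled knob, the place to grip: 32 mm across, 28 mm tall, at the very top of the cone; its lower rim is 12 mm above the top of the flange.
- cone_nose (a point): Middle of the flat nose at the cone's lower end: 20 mm across, widening over 18 mm to the hub, 36.8 mm across and 8 mm long. The underside of the flange, which bears on the pressing, lies 26 mm above this point.
- gauge_axis (a point): On the upright axis of the disc gauge, 57 mm above the bench, at the top of its raised spring ring (steel, 72 mm outside, bore 44 mm, well clear below down to 14 mm above the bench). The gauge is a cast-iron base 200 mm across with a smoked acrylic plate on top, 45 mm above the bench. A dial indicator on a post, 110 mm tall, stands swung aside 90 to 160 mm from the axis on the gauge's +x side.
- carrier (a joint): How far the spring ring of the gauge is pressed down, in m: 0 as it stands raised, 0.012 when its top is level with the acrylic plate and the pressing lies on the plate. Springs push it up with about 6 N at the top and 14 N at 0.012; the bare weight of the cone does not press it down.
- disc_mid (a point): Seven-inch test pressing: black disc with pale label, 175 mm across, 2.4 mm thick, 45 g, hole 38 mm across. Loose, lying on the raised spring ring up to 6 mm off the gauge's axis; it slides easily and the cone's tapered nose brings it to the middle. This point is in the middle of the hole, half-way through the thickness; z is up.
- rest: Worn pine rest block, fixed, 205 x 96 x 30 mm, with two through bores 47 mm across on its long axis (x), 55 mm either side of its middle; one holds the cone, the other the flat weight, either way round. Origin at the middle of its underside.
- weight_mid (a point): Flat chrome disc weight, 76 mm across, with a knob like the cone's, 62 mm tall in all, 0.6 kg, standing on the pine rest over the other bore. To be left alone. The point is at its centre.
- loupe_mid (a point): Black loupe, 38 mm across, 42 mm tall, standing near the robot to the right. To be left alone. The point is at its centre.
- tin_mid (a point): Round aluminium stylus tin, 64 mm across, 24 mm tall, left of the rest. To be left alone. The point is at its centre.
- brush_mid (a point): Record brush, 34 x 100 mm, 48 mm tall with its knob, at the far side of the bench. To be left alone. The point is at its centre.
- driver_grip (a point): Screwdriver with a wooden handle, 160 mm long, lying on the bench to the right of the gauge. To be left alone. The point is in its handle.
Mind the look-alikes: they are no part of the job. Leave any purple or yellow look-alike of the part that bears cone_mid alone.

How it is judged:
On the way, in this order (a step that is already met when the one before it is completed fails the run):
1. the cone is lifted clear of the rest (height (world z) of cone_mid above 0.075 m and horizontal distance between cone_mid and gauge_axis above 0.05 m and contact force between any of the fingers, the arm and cone above 1 N), for 0.1 s.
2. the cone's nose has entered the hole of the pressing from above (z of cone_mid in the frame of gauge_axis below 0.034 m and horizontal distance between cone_mid and gauge_axis below 0.012 m and horizontal distance between cone_mid and disc_mid below 0.012 m).
At the end, for the whole second after the job is handed in: The gripper bears on the cone: hub through the hole, flange on the pressing, upright within 0.08 rad, within 5 mm of the gauge axis; the spring ring is down at least 10.3 mm; the pressing lies flat (0.03 rad) on the acrylic plate, within 6 mm of the axis; nothing moves (value of joint carrier above 0.0103 m and z of disc_mid in the frame of gauge_axis below -0.009 m and angle between disc_mid's own z axis and vertical below 0.03 rad and horizontal distance between disc_mid and gauge_axis below 0.006 m and horizontal distance between cone_mid and gauge_axis below 0.005 m and z of cone_mid in the frame of disc_mid below 0.0145 m and angle between cone_mid's own z axis and vertical below 0.08 rad and contact force between cone and disc above 4 N and contact force between any of the fingers, the arm and cone above 3 N and velocity of joint carrier below 0.01 m/s); the arm keeps its last pose, push and grip.
It fails at once if a bystander is shifted by more than 25 mm (distance of any of weight_mid, loupe_mid, tin_mid, brush_mid, driver_grip from where it was at the start of the episode above 0.025 m).
It also fails if it takes over 38 s, if anything falls off the work surface, if the arm or the gripper's body presses on something with over 40 N, if the wrist force passes 120 N, or if a joint passes its speed limit or range.

## Working session

There is one attempt and no reset: what is moved stays moved. The work goes in short steps, each a Python script; the robot and the scene stay as the last script left them, time stands still between calls to the robot, and variables do not carry over. Pictures are saved under pics/ and viewed, at most 10 in all, crops included, and the job is handed in when it is done.

```bash
mkdir -p pics; ls
cat > h.py <<'E'
from rig import *
import numpy as np, cv2
def ray(p,uv):
    K=p["camera_matrix"];T=np.array(p["camera_from_world"]);R,t=T[:3,:3],T[:3,3]
    a=np.linalg.inv(K)@[uv[0],uv[1],1]; d=R.T@np.array([a[0],-a[1],-a[2]])*1.0
    d=R.T@np.array([a[0],-a[1],-1.0]); return -R.T@t,d
def onz(p,uv,z):
    o,d=ray(p,uv); return o+d*(z-o[2])/d[2]
def proj(p,X):
    T=np.array(p["camera_from_world"]);c=T[:3,:3]@X+T[:3,3];q=np.array(p["camera_matrix"])@[c[0],-c[1],-c[2]];return q[:2]/q[2]
E
python3 - <<'E'
from h import *
for n in ("scene","side"):
    p=camera(n); cv2.imwrite(f"pics/{n}1.png",p["color"])
    print(n,[k for k in p],ray(p,(320,240)))
    for t in ("cone_mid","weight_mid","disc_mid","gauge_axis","rest","tin_mid","loupe_mid"):
        try: print(t,[(np.round(r["extent"]),round(r["confidence"],2)) for r in look_for(p,t)[:3]])
        except Exception as e: print(t,e)
print(read_t())
E
```

```text
pics
scene ['color', 'camera_matrix', 'camera_from_world', 'shot'] (array([ 1.28107633, -0.43909763,  0.94980723]), array([-0.57136668,  0.38384483, -0.72549711]))
cone_mid [(array([329., 251., 353., 278.]), 0.78), (array([374., 199., 400., 225.]), 0.76), (array([402., 241., 429., 267.]), 0.69)]
weight_mid [(array([358., 170., 386., 203.]), 0.93)]
disc_mid [(array([194., 226., 271., 284.]), 0.68), (array([362., 174., 384., 201.]), 0.2)]
gauge_axis [(array([196., 243., 277., 315.]), 0.93)]
rest [(array([347., 183., 411., 241.]), 0.77), (array([194., 229., 271., 284.]), 0.49)]
tin_mid [(array([445., 195., 470., 211.]), 0.83)]
loupe_mid [(array([132., 241., 152., 263.]), 0.74)]
side ['color', 'camera_matrix', 'camera_from_world', 'shot'] (array([ 0.1114367 , -0.71770197,  0.87312226]), array([ 0.3552607 ,  0.63728894, -0.68393953]))
cone_mid [(array([312., 146., 337., 176.]), 0.95), (array([338., 166., 365., 192.]), 0.85), (array([355., 212., 379., 244.]), 0.81)]
weight_mid [(array([327., 425., 347., 456.]), 0.49), (array([394., 394., 463., 452.]), 0.36)]
disc_mid [(array([316., 279., 410., 350.]), 0.74)]
gauge_axis [(array([313., 271., 462., 372.]), 0.89), (array([283., 175., 310., 200.]), 0.73)]
rest [(array([230., 182., 320., 229.]), 0.87), (array([263., 143., 287., 165.]), 0.73)]
tin_mid [(array([265., 141., 289., 166.]), 0.71), (array([281., 174., 310., 200.]), 0.65)]
loupe_mid [(array([326., 424., 348., 456.]), 0.9), (array([265., 141., 287., 163.]), 0.72)]
0.8
```

View pics/scene1.png

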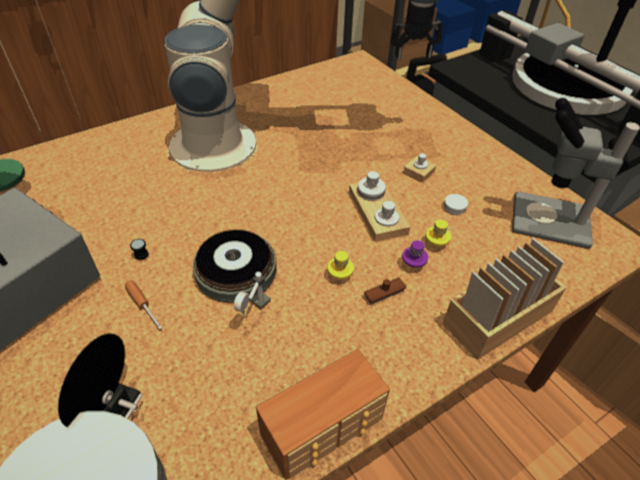

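View pics/side1.png

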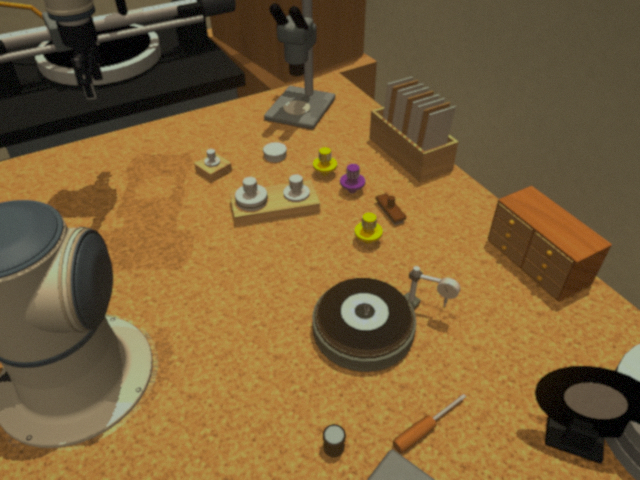

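The scene view shows the rest with the flat weight at (372,186) and the chrome cone at (387,212). The gauge is at (235,258), with its indicator at (255,290). The side view puts the cone at (296,188) and the hole at (365,312). The yellow and purple cones are look-alikes, and so is the small rest at (420,165).

Run:
```python
from h import *
s=camera("scene");d=camera("side")
def tri(a,b):
    o1,d1=ray(s,a);o2,d2=ray(d,b);d1/=np.linalg.norm(d1);d2/=np.linalg.norm(d2)
    M=np.c_[d1,-d2];k=np.linalg.lstsq(M,o2-o1,rcond=None)[0];p,q=o1+k[0]*d1,o2+k[1]*d2
    return np.round((p+q)/2,4),round(np.linalg.norm(p-q),4)
print("cone knob",tri((388.5,208.5),(296,184)),onz(s,(388.5,208.5),.064),onz(d,(296,184),.064))
print("weight knob",tri((372.5,180.5),(249.5,186)))
print("hole",tri((233,255),(365,311.5)),onz(s,(233,255),.0595),onz(d,(365,311.5),.0595))
c=onz(s,(388.5,208.5),.064)
R=np.array([[0,1,0],[1,0,0],[0,0,-1.]])
print(read_tool_rot().round(3) if hasattr(read_tool_rot(),'round') else read_tool_rot())
w=np.array(camera("wrist")["camera_from_world"]);print("wristcam",-w[:3,:3].T@w[:3,3],read_eef_pos())
big=[cv2.resize(s["color"][160:300,180:440],None,fx=3,fy=3,interpolation=cv2.INTER_CUBIC)]
cv2.imwrite("pics/s2.png",big[0])
```

```text
cone knob (array([0.5803, 0.2424, 0.0606]), np.float64(0.0042)) [0.58136633 0.24232647 0.064     ] [0.57787666 0.23513112 0.064     ]
weight knob (array([0.4744, 0.2705, 0.0718]), np.float64(0.0035))
hole (array([ 0.5121, -0.171 ,  0.0574]), np.float64(0.0016)) [ 0.51340853 -0.17079141  0.0595    ] [ 0.51108933 -0.17333112  0.0595    ]
[[-0.927  0.374  0.   ]
 [ 0.374  0.927 -0.   ]
 [-0.    -0.    -1.   ]]
wristcam [0.15788489 0.60967494 0.37443693] [0.23403384 0.57953254 0.23128478]
```

View pics/s2.png

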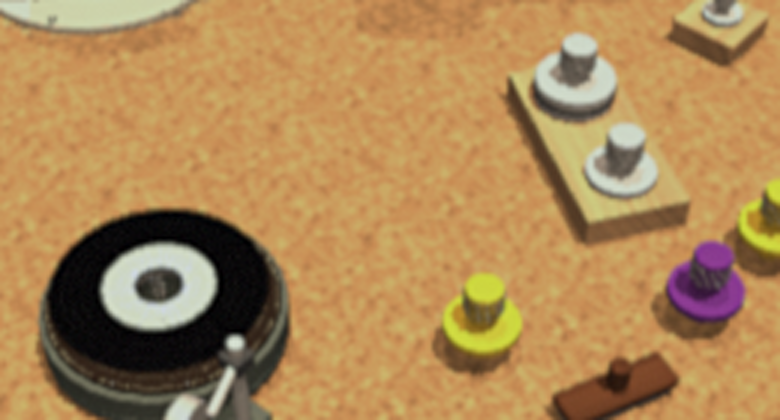

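The crop confirms the cone is the one with the smaller flange, at the +x end of the rest. The disc hole is near (233,255) in the full picture. I'll move above the cone and check from the wrist camera.

```bash
cat >> h.py <<'E'
def Rt(a): # tool down, y axis along angle a
    y=np.array([np.cos(a),np.sin(a),0]);z=np.array([0,0,-1.]);return np.c_[np.cross(y,z),y,z]
A=np.arctan2(.96,.28)
E
python3 - <<'E'
from h import *
goto([.579,.240,.20],Rt(A))
p=camera("wrist");cv2.imwrite("pics/w1.png",p["color"])
for r in look_for(p,"cone_mid")[:3]: print(r)
for r in regions_of(p,"cone_mid")[:2]:
    v,u=np.nonzero(r["pixels"]);print(r["confidence"],r["extent"])
print(proj(p,[.579,.240,.064]),proj(p,[.579,.240,.078]),proj(p,[.579,.240,.038]),read_eef_pos(),read_tool_rot(),read_t())
E
```

```text
{'extent': [97.1, 321.8, 165.3, 392.9], 'confidence': 0.93}
{'extent': [308.0, 334.7, 378.4, 414.8], 'confidence': 0.85}
{'extent': [402.0, 284.9, 477.6, 349.9], 'confidence': 0.74}
0.89 [100.1, 320.3, 164.0, 391.3]
0.78 [285.7, 176.0, 365.4, 251.6]
[323.14237458 225.40606229] [323.12853458 231.05616538] [323.16499066 216.17316944] [0.57866915 0.24083336 0.20009541] [[-9.60309468e-01  2.78936752e-01  1.15949917e-04]
 [ 2.78936765e-01  9.60309464e-01  1.18777276e-04]
 [-7.82164552e-05  1.46405638e-04 -9.99999986e-01]] 2.8667
```

View pics/w1.png

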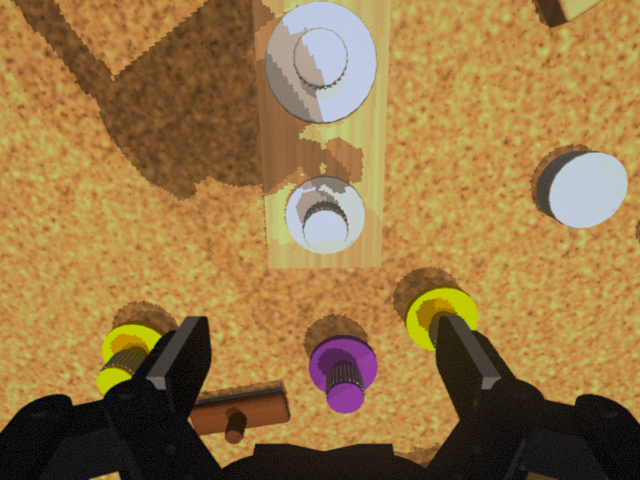

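The wrist view shows the cone's knob top at (325,228) and its flange at (325,214), about 2 px from where I predicted. The rest is aligned with the fingers. I'll refine the position, grasp and lift.

Run:
```python
from h import *
p=camera("wrist")
k=onz(p,(325.5,228.5),.078);f=onz(p,(325.2,214.5),.038);print(k,f)
c=(k+f)/2
print(c)
move_straight([c[0],c[1],.12]); 
move_straight([c[0],c[1],.0465],feed=.08); print(read_ft_force())
grip(0.0,60); print(read_finger_gap(),read_grip_force(),read_ft_force())
move_straight([c[0],c[1],.20],feed=.1)
print(read_finger_gap(),read_grip_force(),read_ft_force(),read_t())
goto([.512-.07,-.172,.22],Rt(A)) if 0 else None
p=camera("wrist");cv2.imwrite("pics/w2.png",p["color"])
```

```text
[0.57770907 0.24204414 0.078     ] [0.57817839 0.24186234 0.038     ]
[0.57794373 0.24195324 0.058     ]
[-0.35579446  0.64453503  0.36873358]
0.3512316055867174 59.32100142817944 [-1.09673191 -0.67341742  5.96057186]
0.3505965812766764 59.494756122585386 [-0.27700941  1.11411464 -2.8512854 ] 6.9
```

View pics/w2.png

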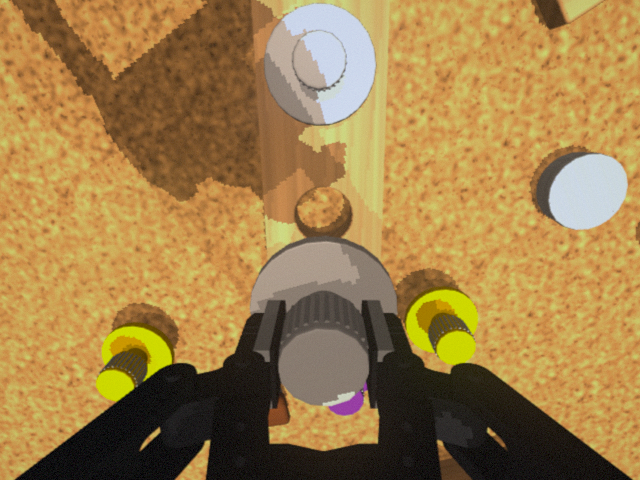

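The cone is held upright and clear of the rest. In the picture its flange is at (323,308) and its knob top at (324,370). Next I'll look at the gauge from above.

Run:
```python
from h import *
q=read_eef_pos();move_straight([q[0],q[1],.25])
goto([.542,-.172,.25],Rt(np.pi/2));wait(.2)
p=camera("wrist");cv2.imwrite("pics/w3.png",p["color"])
np.save("w3.npy",p,allow_pickle=True)
print(read_eef_pos(),read_t())
for X in ([.512,-.172,.045],[.512,-.172,.0595],[.512,-.072,.045],[.412,-.172,.045]):print(proj(p,np.array(X)))
for n in("disc_mid","gauge_axis"):print(n,look_for(p,n)[:2])
```

```text
[ 0.54222942 -0.17141953  0.24998506] 9.2167
[323.40206518 169.55713569]
[323.39075976 172.13147555]
[437.44084694 169.69714778]
[323.55557446  43.37224176]
disc_mid [{'extent': [220.6, 57.9, 428.7, 255.2], 'confidence': 0.94}]
gauge_axis [{'extent': [216.1, 41.3, 440.0, 255.8], 'confidence': 0.68}, {'extent': [514.3, 364.9, 604.9, 412.3], 'confidence': 0.22}]
```

View pics/w3.png

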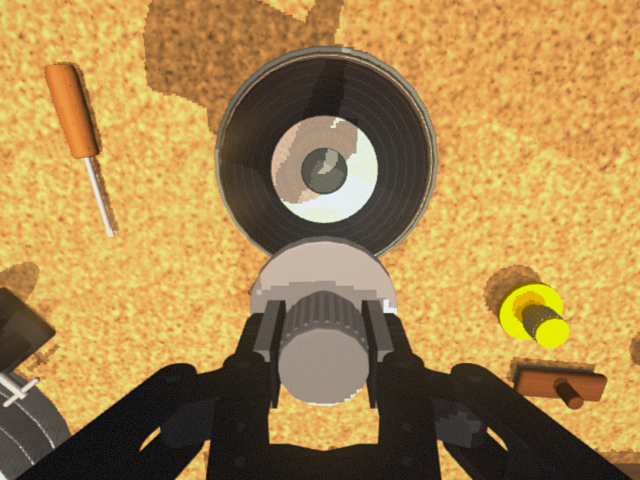

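The wrist view shows the pressing's hole at (325,171) and the gauge rim spanning columns 216–438 with its top at row 46. I'll fit both circles through the calibration.

Run:
```python
from h import *
from scipy.optimize import least_squares
p=np.load("w3.npy",allow_pickle=True).item()
img=p["color"];hsv=cv2.cvtColor(cv2.GaussianBlur(img,(3,3),0),cv2.COLOR_BGR2HSV).astype(int)
def fit(pts,z,r0=None):
    P=np.array([onz(p,u,z)[:2] for u in pts])
    f=lambda v:np.hypot(P[:,0]-v[0],P[:,1]-v[1])-(r0 or v[2])
    s=least_squares(f,[P[:,0].mean(),P[:,1].mean(),.1],loss="soft_l1",f_scale=.001);return s.x.round(4),np.abs(s.fun).mean().round(5)
# outer rim: from outside inward, first low saturation
sat=hsv[...,1];g=cv2.cvtColor(img,cv2.COLOR_BGR2GRAY).astype(int)
pts=[]
for a in np.radians(np.r_[-140:-100:3,-80:30:3]):  # avoid shadow
    d=np.array([np.cos(a),np.sin(a)])
    for r in np.arange(140,95,-.5):
        u=np.array([327,167])+r*d
        if not(0<=u[1]<480):continue
        if sat[int(round(u[1])),int(round(u[0]))]<90: pts.append(u);break
for z in(.03,.045):print("rim",z,fit(pts,z),fit(pts,z,.1),len(pts))
print([tuple(np.round(x)) for x in pts[::6]])
# hole: largest outward gradient between r 15..30
hp=[];lp=[]
gf=cv2.GaussianBlur(g.astype(np.float32),(3,3),0)
for a in np.radians(np.arange(0,360,5)):
    d=np.array([np.cos(a),np.sin(a)]);rs=np.arange(15,32,.25)
    pr=np.array([cv2.getRectSubPix(gf,(1,1),tuple(map(float,np.array([324.5,170.5])+r*d)))[0,0] for r in rs])
    hp.append(np.array([324.5,170.5])+rs[4+np.argmax(pr[8:]-pr[:-8])]*d)
    rs=np.arange(42,62,.25)
    pr=np.array([cv2.getRectSubPix(gf,(1,1),tuple(map(float,np.array([324.5,169.5])+r*d)))[0,0] for r in rs])
    lp.append(np.array([324.5,169.5])+rs[4+np.argmin(pr[8:]-pr[:-8])]*d)
print("hole",fit(hp,.0594),"label",fit(lp,.0594))
c=cv2.resize(img[30:270,200:450],None,fx=2.3,fy=2.3,interpolation=cv2.INTER_CUBIC)
for u in list(pts)+hp+lp:
    cv2.circle(c,tuple(int(t) for t in (u-[200,30]+.5)*2.3),2,(0,255,0),-1)
cv2.imwrite("pics/w3c.png",c)
```

```text
rim 0.03 (array([ 0.5129, -0.1698,  0.1008]), np.float64(0.00025)) (array([ 0.512 , -0.1693,  0.1   ]), np.float64(0.00035)) 51
rim 0.045 (array([ 0.5107, -0.1699,  0.0966]), np.float64(0.00024)) (array([ 0.5141, -0.1722,  0.1   ]), np.float64(0.00109)) 51
[(np.float64(237.0), np.float64(92.0)), (np.float64(264.0), np.float64(66.0)), (np.float64(298.0), np.float64(50.0)), (np.float64(372.0), np.float64(56.0)), (np.float64(402.0), np.float64(77.0)), (np.float64(424.0), np.float64(106.0)), (np.float64(435.0), np.float64(140.0)), (np.float64(435.0), np.float64(175.0)), (np.float64(426.0), np.float64(207.0))]
hole (array([ 0.5109, -0.1716,  0.0197]), np.float64(0.00017)) label (array([ 0.5112, -0.1715,  0.0449]), np.float64(0.00015))
```

View pics/w3c.png

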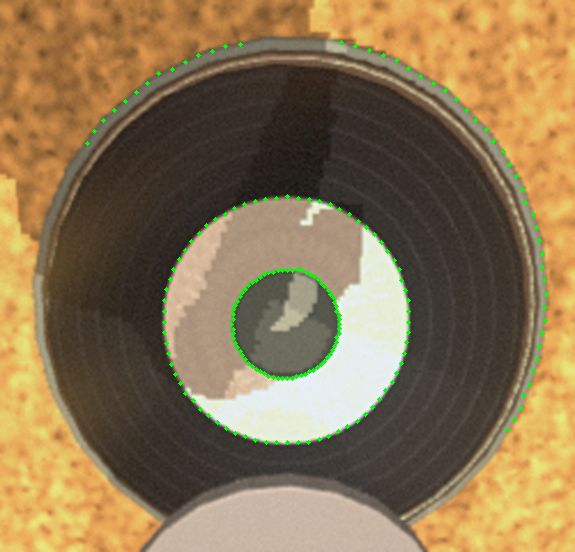

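The green points follow the rim, label and hole well. The gauge axis comes out at about (0.5122, −0.1698), and the hole at (0.511, −0.1716), about 2 mm off the axis as expected. I'll insert now, watching the force.

Run:
```python
from h import *
X,Y=.5122,-.1698
move_straight([X,Y,.25]);move_straight([X,Y,.112],feed=.1);wait(.2)
f0=np.array(read_ft_force());print(f0.round(1))
for z in (.100,.094,.088,.083,.079,.076,.073,.070,.068,.066,.065):
    move_straight([X,Y,z],feed=.04)
    f=np.array(read_ft_force())-f0; print(z,np.round(read_eef_pos(),4),f.round(1),np.round(read_wrist_torque(),2))
    if f[2]>35 or np.hypot(f[0],f[1])>12: print("stop");break
print(read_finger_gap(),read_grip_force(),read_t())
p=camera("wrist");cv2.imwrite("pics/w4.png",p["color"])
s=camera("side");cv2.imwrite("pics/s4.png",cv2.resize(s["color"][220:400,270:510],None,fx=3,fy=3,interpolation=cv2.INTER_CUBIC))
```

```text
[ 0.1  0.4 -3.4]
0.1 [ 0.512  -0.1697  0.0997] [-0.4 -0.6  0.2] [ 0.01 -0.03 -0.01]
0.094 [ 0.512  -0.1697  0.0937] [-0.6 -0.5  0.5] [-0.05 -0.01  0.05]
0.088 [ 0.512  -0.1697  0.0877] [-0.2 -0.6 -0.7] [ 0.03 -0.    0.01]
0.083 [ 0.512  -0.1697  0.0827] [ 0.1 -0.4 -0. ] [ 0.07 -0.02  0.01]
0.079 [ 0.512  -0.1697  0.0787] [-0.6 -0.2  0.2] [ 0.02  0.02 -0.01]
0.076 [ 0.5124 -0.1699  0.0761] [ 0.3 -0.1  4.6] [-0.   -0.02  0.01]
0.073 [ 0.5124 -0.1699  0.073 ] [ 0.3 -0.9  7.1] [ 0.   -0.09 -0.01]
0.07 [ 0.5124 -0.1699  0.0701] [ 0.8 -0.4  9. ] [ 0.03 -0.07  0.02]
0.068 [ 0.5124 -0.1699  0.0682] [ 0.2 -0.6  9.6] [ 0.03 -0.04  0.01]
0.066 [ 0.5124 -0.1699  0.0663] [-0.2 -1.2 11.6] [0.1  0.03 0.02]
0.065 [ 0.5124 -0.1699  0.0653] [-0.  -0.4 11.8] [ 0.05  0.01 -0.01]
0.3521267968745006 60.86246085818857 14.475
```

View pics/s4.png

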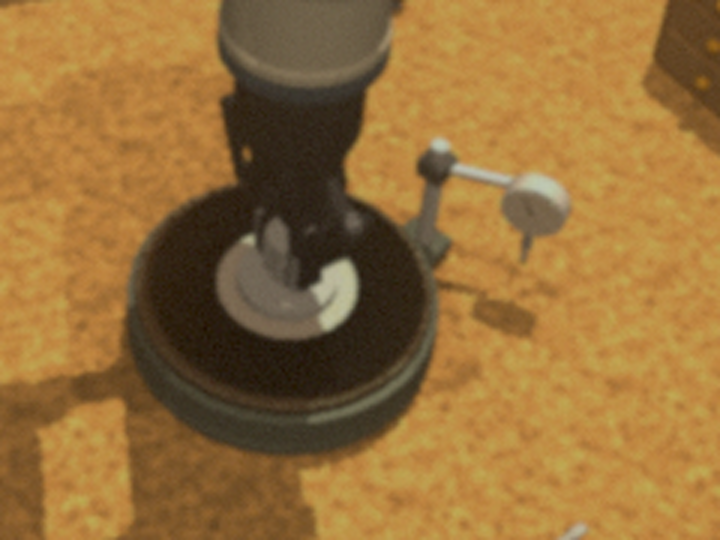

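The flange is on the label and the pressing is going down flat. The force follows the spring line, so I'll press on until it bottoms out.

Run:
```python
from h import *
X,Y=.5122,-.1698; f0=-3.4; z=.0645
while z>.058:
    move_straight([X,Y,z],feed=.02); wait(.1)
    f=read_ft_force()[2]-f0; print(round(z,4),np.round(read_eef_pos(),4),round(f,1))
    if f>24: break
    z-=.0005
wait(.5);print(read_ft_force(),read_joint_velocities(),read_t(),read_wrist_torque())
p=camera("wrist");cv2.imwrite("pics/w5.png",p["color"])
```

```text
0.0645 [ 0.5124 -0.1699  0.0649] 12.6
0.064 [ 0.5124 -0.1699  0.0644] 13.1
0.0635 [ 0.5124 -0.1699  0.0643] 20.9
0.063 [ 0.5125 -0.1699  0.0643] 31.2
[-5.55621012  0.56846452 28.05989608] [-0.00074586  0.0019844  -0.00032755  0.00073757  0.00036054 -0.00063103] 16.475 [0.41061467 0.7678956  0.02455153]
```

View pics/w5.png

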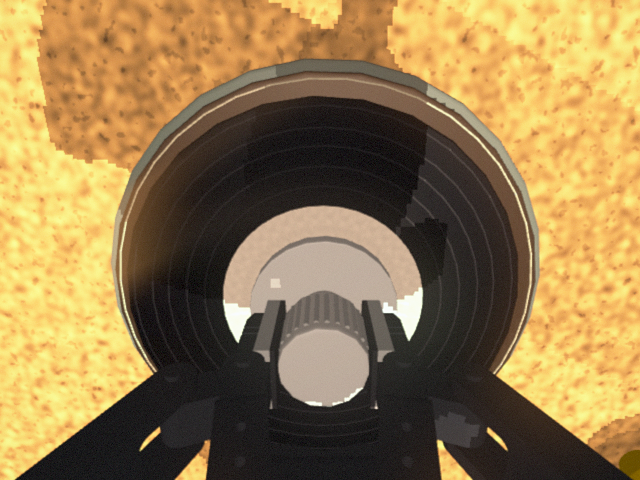

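The force jumps from 13 N to 31 N at TCP z = 0.0643, so the ring has bottomed out after about 11.8 mm of travel. The wrist view shows the flange on the label, centred to about 2 mm: cone column 323 against rim column 327.

```bash
python3 -c "
from rig import *
print(hand_in())"
```

```text
the job is handed in; nothing more can be done
None
```

I handed the job in with the arm still holding the cone pressed straight down through the pressing; the judge's verdict isn't known. The gauge ring bottomed out after about 11.8 mm at roughly 30 N, the cone sat about 2 mm off the gauge axis, and no other item was touched.

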